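# Load the glue press, let it down gently and hang the sign

### The arm

A 7-joint arm with a two-finger parallel gripper is mounted at the origin on the work surface. World frame = base frame: x ahead of the robot, y to its left, z up, the work surface at z = 0. Lengths are in m, angles in rad, forces in N, time in s.
With the tool pointing down it reaches from about 0.425 to 0.925 m from the base axis. Payload 6.8 kg.
Tool frame: the origin (TCP) lies at the very end of the fingers, on their centre line; the grasp point (between the pads) lies 19 mm behind it; z points along the fingers, y is the direction in which the jaws open and shut (so a half turn about z gives the same grasp; the last joint's range is limited). The gripper opens to 85 mm and grips with 20 to 120 N. Pads are 22 mm wide; open, the fingers measure 114 mm over their backs; the gripper's body (76 mm by 85 mm) begins 54 mm behind the grasp point. The pads swing forward as they close: fully open they stand 13 mm farther back than shut.
Start: joints at [-1.222, 0.477, 0.022, 1.555, -0.011, 1.109, -0.083], TCP at [0.298, 0.606, 0.231] pointing down, gripper open.
Joint ranges: [-2.96, 2.96], [-0.34, 2.1], [-1.41, 1.46], [0.24, 2.44], [-1.37, 4.51], [0.17, 1.92], [-2.96, 2.96]. Speed limits (rad/s): [2.39, 2.39, 3.14, 3.14, 3.14, 3.14, 3.14].

### API

Orientations are given as a unit quaternion [w, x, y, z].
In Python, from station import bot gives the robot as it stands.
- The arm moves only by the tool move_arm, never from a script. Its argument "commands" is text: rows parted by semicolons, each of 7 numbers parted by spaces: the opening, from 0 (shut) to 1 (fully open), then the shift along the tool's x, y, z in cm, then the turn, a rotation vector about the tool's x, y, z in degrees. In form: gripper tx ty tz rx ry rz; .... A call has 1 to 12 rows; each row shifts and turns the commanded pose from where the row before left it, along the tool's axes as they then stand; what a row does not reach is not made up. A row lasts 1/12 s, in which the tool goes at most 41.7 mm and 7.16 degrees, less where a joint would pass 70% of its speed; a pose out of reach is approached as far as the arm can. A call with a gripper value outside its range is refused whole. The fingers move at their own pace and stop on an object; "force" is the grip in N (left out, the last holds). Time passes only in rows, so rows that do not move let the fingers close. It gives the time, the measured TCP pose, the force and the opening at its end, in the units of the state.
- bot.get_obs(): the state, without advancing time (a new reading comes with each control period).
- bot.read_camera(name): name is "scene" or "top"; returns a dict with "img" (480x640x3 uint8, red, green, blue), "K" (3x3 intrinsics, pixels), "rvec" (rotation vector, rad) and "tvec" (3), from world to camera coordinates, as OpenCV has them. Camera axes: x right, y down, z forward; pixel columns grow to the right and rows downward; lengths in m; the calibration is good to about 2 mm. A picture is of the moment at which its call begins. There is no depth.
- bot.hand_in(): hands the job in, once; it reports no verdict.
The state is a dict: "t": time; "q": joint angles; "joint_vel": joint speeds; "joint_torque": joint torques, N m; "eef_pos": TCP position; "tool_rot": TCP orientation; "contact_force": force on the tool from outside, world axes, zero at the start; "torque": the same for the moment, N m; "gripper_width": opening from 0.0 (shut) to 1.0 (fully open).
Only numpy, scipy, OpenCV 4.12 (cv2) and the standard library are available. Lean on these libraries where they do the work, as an engineer would, in place of code of your own. Each camera call takes 0.05 s, during which the arm holds its last target. There are 200 camera calls.

### The job

Push every cork-faced board on the bench fully home under the raised press plate, flat against the back stop and one to a marked bay with its green handle towards you. Then crack the red release valve open a fraction of a turn so that the plate sinks slowly (never faster than about 30 mm a second) until it rests on the boards, and shut the valve again. Finally hang the yellow sign by its keyhole on the screw of the wooden post, slid down until the screw sits in the narrow slot; leave the other things on the bench where they are.

Things in the scene. Friction and masses are not known exactly. Their poses are not given: they have to be found in the camera images.
- press: Fixed glue press. Origin: on the bench under the base's middle; x from the open front (robot side) to the back, y left, z up. Grey base x = -105 to 95, y = +-160, 15 mm thick; yellow lines mark 3 bays centred at y = -70, 0, 70 mm. Columns at x = 30, y = +-145; cross-beam x = 5 to 55, z = 220 to 260; cylinder to z = 350 mm.
- back_stop (a point): Middle of the front face of the dark stop bar at the back of the press base (press x = 80, y = 0, top of base z = 15 mm); bar 15 mm high, 250 wide; axes as the press. A board pushed home against it has its centre at press x = -5 mm and its handle 62 mm in front of the platen's front edge.
- platen (a joint): How far the aluminium press plate (90 deep, press x = -15 to 75 mm; 230 wide, 20 thick) has come down, m. 0 = fully up, underside 98 mm above the press base; starts at 0 to 0.015. On boards it rests at about 0.080. It sinks by its own 2 kg when the valve is open, holds when it is shut, and cannot be raised again in this job.
- valve (a joint): Release valve, rad. 0 = shut (handle bar along the press's x); opens counter-clockwise seen from above, stop at 1.5. The plate starts to creep at about 0.3 and sinks at roughly 8 mm/s at 0.4, 15 at 0.5, 23 at 0.6, 31 at 0.7, over 40 beyond 0.85. Stays where it is left (friction about 0.2 Nm).
- valve_grip (a point): Middle of the red valve handle, a bar 62 long x 13 thick x 26 mm high, on the valve's upright axis (press x = -20, y = 205 mm), 98 mm above the bench; x of this point runs along the bar and turns with it. It sits on a blue pump block 80 x 90 mm, 70 mm high.
- post: Fixed wooden post for the sign: 40 wide x 20 thick, top 150 mm above the bench, on a dark base 110 x 100 x 12 mm (x from -35 to 75 mm). Origin: on the bench under the middle of the post's front face; x points away from the robot, into the post; the front face is x = 0.
- screw (a point): Middle of the shank of the brass-headed screw that sticks out of the post's front face towards the robot (post's -x), 130 mm above the bench, 6 mm in front of the face. Shank 7 mm in diameter, 12 mm long between face and head; head 20 mm in diameter, 5 mm thick. Axes as the post.
- sign: Yellow plate, 0.25 kg, upright on its foot: 90 wide (y), 125 high (z), 8 thick (x = -8 to 0 mm). Origin: middle of the back face's lower edge; x points backwards, to the post when hung. Keyhole through it at y = 0: opening 30 wide, z = 30 to 60; slot 12 wide, z = 60 to 84. Foot 8 thick, 60 out to the front. Red grip fin on the front: x = -50 to -8, 14 thick (y), z = 95 to 125 mm.
- sign_seat (a point): Point in the narrow slot of the sign (mid plate, 80.5 mm above its lower edge) that lies on the screw's shank when the sign hangs properly. Axes as the sign.
- board1: Cork-faced board, 170 long (x) x 50 wide (y) x 18 mm thick, about 0.16 kg. Green handle block (26 along x, 16 across y, from the board's top to 48 mm above its underside) near one end, centred at x = -72 mm. Origin: centre of the underside; x runs from the handle to the far end, z up. Two or three boards are present (absent: None).
- board2: Cork-faced board, 170 long (x) x 50 wide (y) x 18 mm thick, about 0.16 kg. Green handle block (26 along x, 16 across y, from the board's top to 48 mm above its underside) near one end, centred at x = -72 mm. Origin: centre of the underside; x runs from the handle to the far end, z up. Two or three boards are present (absent: None).
- board3: Cork-faced board, 170 long (x) x 50 wide (y) x 18 mm thick, about 0.16 kg. Green handle block (26 along x, 16 across y, from the board's top to 48 mm above its underside) near one end, centred at x = -72 mm. Origin: centre of the underside; x runs from the handle to the far end, z up. Two or three boards are present (absent: None).
- jar_a: Bystander, leave alone. Clear jar with white cap, 48 mm wide, 60 high. Origin: centre of the underside.
- jar_b: Bystander, leave alone. Clear jar with white cap, 44 mm wide, 80 high. Origin: centre of the underside.
- jar_c: Bystander, leave alone. Glass jar with red cap, 44 mm wide, 70 high. Origin: centre of the underside.
- pin_block: Bystander, leave alone. Stepped wooden pinning block, 50 x 100 x 52 mm. Origin: centre of the underside.
- pen_cup: Bystander, leave alone. Lime-green cup of brushes, 76 mm wide, cup 90 mm high, brushes to 190 mm. Origin: centre of the underside.
- white_tray: Bystander, leave alone. Open white tray 130 x 140 x 40 mm. Origin: centre of the underside.
- lid_box: Bystander, leave alone. White box 140 x 160 x 50 mm. Origin: centre of the underside.
There are look-alikes about, which are no part of the job. Leave any orange look-alike of the board1 alone.

How it is judged:
By the outcome, as a careful person would: the job done as asked, in the order asked, and still so for the second after the job is handed in, with the robot touching nothing.
Of board1, board2, board3 only 2 to 3 are there at a start; the rules pass over those that are not, and their reading is None.
At some moment in a run one of sign may be knocked a few centimetres aside while the robot is not near it.
Once in a run the grip may slacken for a moment while it holds something.
It also fails if it takes over 208 s, if anything falls off the work surface, if the arm or the gripper's body presses on something with over 40 N, if the wrist force passes 120 N, or if a joint passes its speed limit or range.

## Working session

There is one attempt and no reset: what is moved stays moved. The work goes in short steps, Python scripts to look and compute and a tool call to move; the robot and the scene stay as the last step left them, time stands still between calls to the robot, and variables do not carry over. Pictures are saved under pics/ and viewed, about 12 in all and at most 16, crops included, and the job is handed in when it is done.

Besides the shell and the picture viewer there is one more tool, called after "Request:" by a JSON object that holds its "fn" and its "kwargs". move_arm: Moves the arm, as the interface text tells. Its arguments: {"type":"object","properties":{"commands":{"type":"string"},"force":{"type":"number"}},"required":["commands"]}

```bash
ls; mkdir -p pics
python3 - <<'E'
from station import bot
import cv2
o=bot.get_obs(); print(o)
for n in ("scene","top"):
    c=bot.read_camera(n); cv2.imwrite(f"pics/{n}0.png",c["img"][:,:,::-1]); print(n,c["K"],c["rvec"],c["tvec"])
E
```

```text
pics
{'t': 0.0, 'q': array([-1.22212169,  0.47781085,  0.02234656,  1.5564091 , -0.01151017,
        1.10931709, -0.08311125]), 'joint_vel': array([ 1.17024839e-03,  7.12676713e-04,  7.24986737e-04,  2.98550968e-04,
        3.32387092e-05, -2.84512961e-03,  1.03926561e-03]), 'joint_torque': array([ 7.76023280e-04, -5.96461916e+01,  1.60837445e+00, -2.81187737e+01,
        1.25175508e-02,  9.59345314e-03,  1.67953476e-05]), 'eef_pos': array([0.29747148, 0.60527498, 0.23033653]), 'tool_rot': array([-1.42182345e-04,  2.26406833e-01,  9.74032403e-01, -8.96895727e-04]), 'contact_force': array([-0.07881376, -0.21424149, -0.88264449]), 'torque': array([ 0.0456279 , -0.00759239,  0.04438324]), 'gripper_width': 0.9996620956469439}
scene [[566.45365167   0.         312.26998496]
 [  0.         566.45365167 237.41399868]
 [  0.           0.           1.        ]] [ 0.85887345  2.67544634 -0.86353652] [ 0.41454966 -0.17804647  1.70549303]
top [[620.15990027   0.         315.27318498]
 [  0.         620.15990027 228.88179782]
 [  0.           0.           1.        ]] [ 2.14336909 -2.15254585  0.13932534] [-0.00876932  0.52346768  1.8578464 ]
```

View pics/scene0.png

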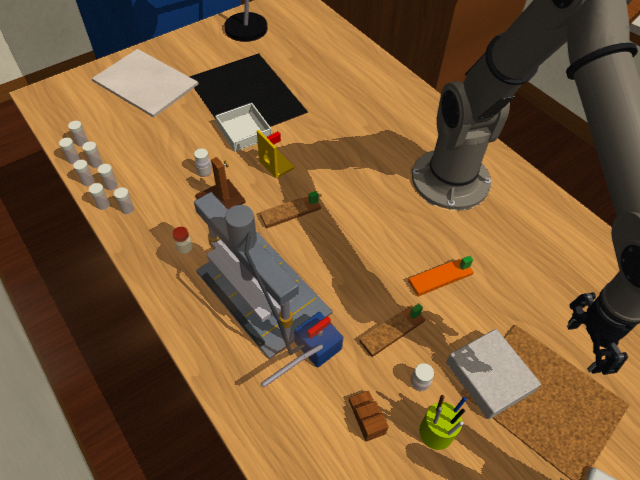

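View pics/top0.png

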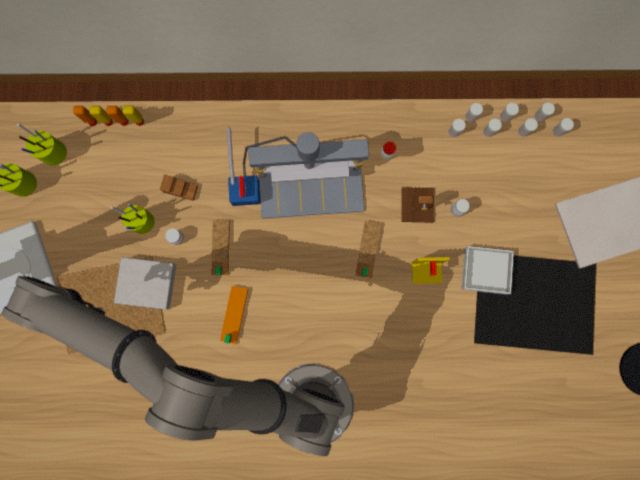

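```bash
cat > h.py <<'E'
import numpy as np, cv2
from station import bot
def cam(n):
    c=bot.read_camera(n); c["R"]=cv2.Rodrigues(c["rvec"])[0]; c["t"]=np.ravel(c["tvec"]); return c
def ray(c,u,v):
    d=c["R"].T@np.linalg.solve(c["K"],[u,v,1.]); return -c["R"].T@c["t"], d/np.linalg.norm(d)
def onz(c,u,v,z):
    o,d=ray(c,u,v); return o+d*(z-o[2])/d[2]
def tri(c1,p1,c2,p2):
    (a,d),(b,e)=ray(c1,*p1),ray(c2,*p2)
    s=np.linalg.lstsq(np.c_[d,-e],b-a,rcond=None)[0]
    p,q=a+s[0]*d,b+s[1]*e; return (p+q)/2,np.linalg.norm(p-q)
def proj(c,P):
    return cv2.projectPoints(np.float64(P).reshape(-1,3),c["rvec"],c["tvec"],c["K"],None)[0].reshape(-1,2)
H={"red":((174,150,80),(4,255,255)),"green":((50,120,40),(75,255,255)),"yellow":((24,150,60),(33,255,255)),"cork":((8,110,60),(16,200,170)),"orange":((6,215,170),(16,255,255))}
def blobs(img,col,amin=15):
    h=cv2.cvtColor(img,cv2.COLOR_RGB2HSV); lo,hi=H[col]
    if lo[0]>hi[0]: m=cv2.inRange(h,lo,(180,)+hi[1:])|cv2.inRange(h,(0,)+lo[1:],hi)
    else: m=cv2.inRange(h,lo,hi)
    cs=cv2.findContours(m,cv2.RETR_EXTERNAL,cv2.CHAIN_APPROX_NONE)[0]; out=[]
    for k in cs:
        if cv2.contourArea(k)<amin: continue
        M=cv2.moments(k); out.append((M["m10"]/M["m00"],M["m01"]/M["m00"],M["m00"],cv2.minAreaRect(k),k))
    return out
E
python3 - <<'E'
from h import *
for n in ("top","scene"):
    c=cam(n)
    for col in ("red","green","yellow"):
        for b in blobs(c["img"],col,12):
            print(n,col,np.round(b[:3],1),"rect",np.round(b[3][1],1),round(b[3][2],1), "z0",np.round(onz(c,b[0],b[1],0.05)[:2],3))
    im=c["img"][:,:,::-1]
    x,y,w,h,s=(200,120,260,180,3) if n=="top" else (180,120,200,150,4)
    cv2.imwrite(f"pics/{n}1.png",cv2.resize(im[y:y+h,x:x+w],None,fx=s,fy=s,interpolation=cv2.INTER_CUBIC))
E
```

```text
top red [432.6 268.   36. ] rect [12.  4.] 90.0 z0 [ 0.401 -0.362]
top red [241.4 186.4  56.5] rect [19.2  3.9] 86.4 z0 [0.654 0.215]
top red [389.1 148.   98.5] rect [11.7 11.4] 71.6 z0 [ 0.772 -0.239]
top green [227.2 338.4  31.5] rect [5.3 7.8] 11.3 z0 [0.195 0.251]
top green [364.5 271.3  32. ] rect [8. 5.] 90.0 z0 [ 0.392 -0.158]
top green [218. 270.  35.] rect [5.7 8.2] 11.3 z0 [0.398 0.282]
top yellow [427.6 269.6 700. ] rect [25. 36.] 90.0 z0 [ 0.397 -0.347]
top yellow [138.8 219.4 580.5] rect [33.8 25.7] 32.0 z0 [0.553 0.526]
top yellow [ 14.4 181.  626.5] rect [39.6 28.3] 19.7 z0 [0.674 0.913]
top yellow [ 46.4 148.6 840. ] rect [42.9 28.3] 28.3 z0 [0.776 0.82 ]
top yellow [131.7 113.4 184.5] rect [21.9 11.3] 45.0 z0 [0.887 0.559]
top yellow [ 98.6 113.5 176. ] rect [22.6 11.3] 45.0 z0 [0.888 0.663]
scene red [318.8 326.5 184. ] rect [ 8.2 26.6] 53.1 z0 [0.63 0.19]
scene red [181.6 229.8  23.5] rect [11.   5.9] 20.6 z0 [ 0.76  -0.255]
scene red [274.2 137.5  81.5] rect [ 9.2 12.6] 69.4 z0 [ 0.363 -0.404]
scene green [415.6 310.8  85. ] rect [ 9.2 13.3] 56.3 z0 [0.413 0.293]
scene green [467.  261.2  61. ] rect [ 9.5 11.4] 71.6 z0 [0.206 0.262]
scene green [313.  197.2  77. ] rect [ 8. 12.] 0.0 z0 [ 0.406 -0.144]
scene yellow [451.7 435.6  16. ] rect [16.6 41.8] 73.3 z0 [0.552 0.562]
scene yellow [264.7 137.3  24. ] rect [24.8  2.8] 43.3 z0 [ 0.386 -0.422]
```

View pics/top1.png

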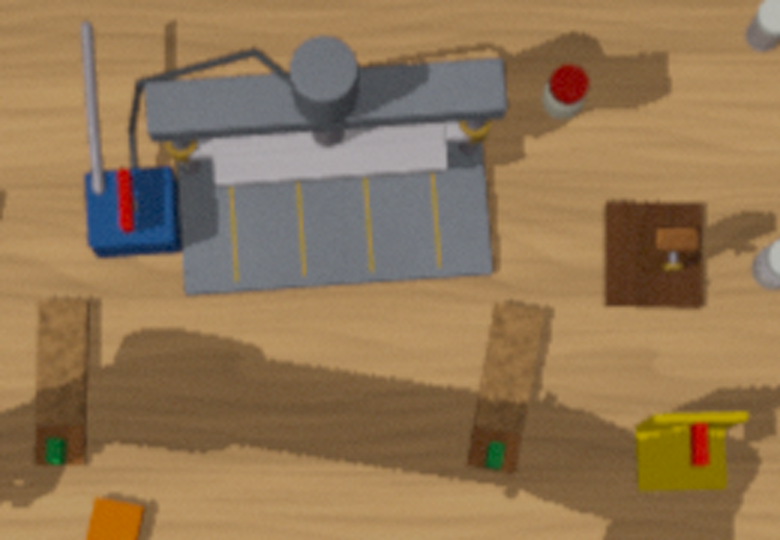

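View pics/scene1.png

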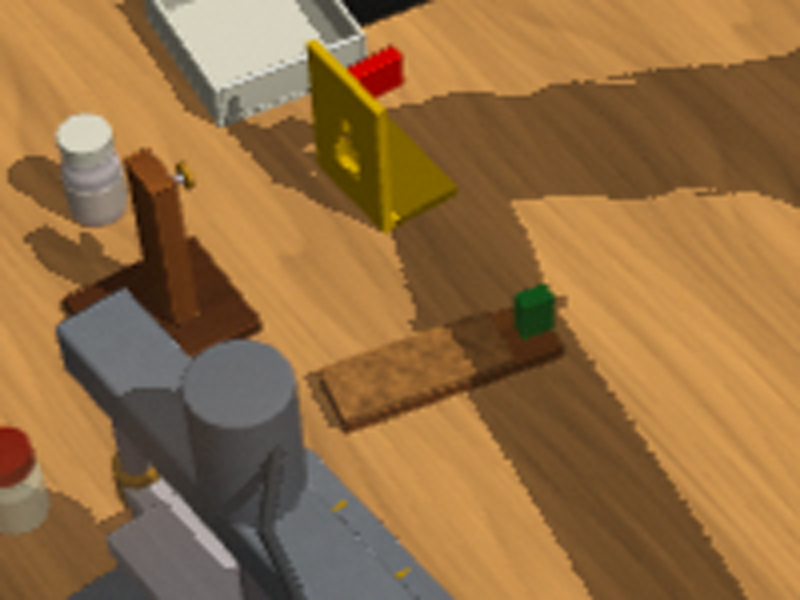

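```bash
cat > m.py <<'E'
from h import *
T=cam("top");S=cam("scene")
tp=lambda x,y,z: onz(T,200+x/3-1/3,120+y/3-1/3,z)
A,B=tp(185,292,.015),tp(491,272,.015)
d=(B-A)/np.linalg.norm(B-A); print("press front",A,B,np.linalg.norm(B-A))
lines=[(234,187,237,280),(299,183,304,275),(367,179,372,271),(434,174,439,266)]
for l in lines:
    p,q=tp(*l[:2],.015),tp(*l[2:],.015); print("line",p[:2],q[:2],"yaw",np.degrees(np.arctan2((p-q)[1],(p-q)[0])))
print("edge yaw",np.degrees(np.arctan2(-d[0],d[1]))-180, "perp x dir",-d[1],d[0])
xd=np.array([-d[1],d[0],0]); yd=-d
O=(A+B)/2+.105*xd; O[2]=0; print("O",O,"valve pred",O-.02*xd+.205*yd)
print("valve top",onz(T,241.4,186.4,.111),"tri",tri(T,(241.4,186.4),S,(318.8,326.5)))
print("screw head",tri(T,(224.3+200,207.7),S,(226,163.6)))
for k in [(656,228),(697,228),(697,250),(656,250)]: print("post",tp(*k,.15)[:2])
for k in [(606,201),(706,203),(704,306),(604,304)]: print("pbase",tp(*k,.012)[:2])
for nm,ks,g in [("L",[(38,298),(88,298),(85,463),(36,463)],(218,270)),("R",[(498,302),(551,309),(516,472),(470,467)],(364.5,271.3))]:
    P=np.array([tp(*k,.018)[:2] for k in ks]); ax=P[:2].mean(0)-P[2:].mean(0)
    c=P.mean(0); u=ax/np.linalg.norm(ax)
    print(nm,P.round(3).tolist(),"len",np.linalg.norm(ax),"yaw",np.degrees(np.arctan2(*u[::-1])),"handle pred",c-u*.072,"meas",onz(T,*g,.046)[:2])
print("hL",tri(T,(218,270),S,(415.6,310.8)),"hR",tri(T,(364.5,271.3),S,(313,197.2)))
q=bot.get_obs()["tool_rot"]
from scipy.spatial.transform import Rotation as Ro
print(Ro.from_quat(q[[1,2,3,0]]).as_matrix().round(3))
E
python3 m.py
```

```text
press front [0.56417592 0.15601905 0.015     ] [ 0.5835369  -0.15998049  0.015     ] 0.31659209546300127
line [0.6744519  0.10590565] [0.57645871 0.10237315] yaw 2.064524950457551
line [0.67833948 0.0382847 ] [0.58135053 0.03315005] yaw 3.030441793735345
line [ 0.68221098 -0.03246439] [ 0.58519126 -0.03711727] yaw 2.745691026288527
line [ 0.68715027 -0.10219079] [ 0.59008498 -0.10636915] yaw 2.4648807594700135
edge yaw -356.4939267728698 perp x dir 0.998128321803117 0.06115433929406374
O [0.67865988 0.00444048 0.        ] valve pred [0.64616067 0.2078337  0.        ]
valve top [0.64108957 0.20675689 0.111     ] tri (array([0.64456991, 0.2085669 , 0.09524097]), np.float64(0.0005668427023752514))
screw head (array([ 0.57041269, -0.32851293,  0.1273026 ]), np.float64(0.0031524775376407517))
post [ 0.60307688 -0.30940959]
post [ 0.60287576 -0.3487862 ]
post [ 0.58140611 -0.34815708]
post [ 0.58160366 -0.30884439]
pbase [ 0.65822289 -0.28071845]
pbase [ 0.65556608 -0.38444212]
pbase [ 0.54743499 -0.37914357]
pbase [ 0.55001612 -0.27620284]
L [[0.558, 0.307], [0.558, 0.256], [0.388, 0.256], [0.388, 0.306]] len 0.16994639875508197 yaw 0.10876269195379563 handle pred [0.40108693 0.28120116] meas [0.39838347 0.2824148 ]
R [[0.552, -0.167], [0.544, -0.221], [0.377, -0.182], [0.382, -0.136]] len 0.17187113352811514 yaw -11.684215143132654 handle pred [ 0.39329415 -0.16169925] meas [ 0.39258454 -0.15858323]
hL (array([0.40013485, 0.28549085, 0.02512433]), np.float64(0.000871923633476083)) hR (array([ 0.39383271, -0.15993934,  0.02644416]), np.float64(0.00019729690279357887))
[[-0.897  0.441 -0.   ]
 [ 0.441  0.897 -0.001]
 [-0.    -0.001 -1.   ]]
```

Request:
{"fn": "move_arm", "kwargs": {"commands": "1 0 0 0 0 0 -6.55; 1 0 0 0 0 0 -6.55; 1 0 0 0 0 0 -6.55; 1 0 0 0 0 0 -6.55; 1 -1.7 -2.9 0 0 0 0; 1 -1.7 -2.9 0 0 0 0; 1 -1.7 -2.9 0 0 0 0; 1 -1.7 -2.9 0 0 0 0; 1 -1.7 -2.9 0 0 0 0; 1 -1.7 -2.9 0 0 0 0; 1 0 -3.8 0 0 0 0; 1 0 -3.8 0 0 0 0", "force": 60}}

```text
t: 1.3
eef_pos: [0.4007, 0.3541, 0.2312]
tool_rot: [0.0, 0.0, 1.0, 0.0]
contact_force: [0.9, -1.0, 0.2]
gripper_width: 1.001
```

Request:
{"fn": "move_arm", "kwargs": {"commands": "0.6 0 -3.6 0 0 0 0; 0.6 0 -3.6 0 0 0 0; 0.6 0 0 3.5 0 0 0; 0.6 0 0 3.5 0 0 0; 0.6 0 0 3.5 0 0 0; 0.6 0 0 3.5 0 0 0; 0.6 0 0 0 0 0 0; 0.6 0 0 0 0 0 0; 0.6 0 0 0 0 0 0"}}

```text
t: 2.05
eef_pos: [0.4008, 0.2846, 0.0928]
tool_rot: [0.001, -0.0, 1.0, 0.001]
contact_force: [0.3, 0.5, 1.0]
gripper_width: 0.603
```

Run:
```python
from h import *
print(bot.get_obs()["eef_pos"])
a=cam("scene");b=cam("top")
im=cv2.resize(a["img"][250:370,340:500],None,fx=3.75,fy=3.75,interpolation=2); im2=b["img"][:450,:200]
cv2.imwrite("pics/s2.png",np.hstack([im,im2])[:,:,::-1])
```

```text
[0.4007513  0.28459265 0.09281536]
```

View pics/s2.png

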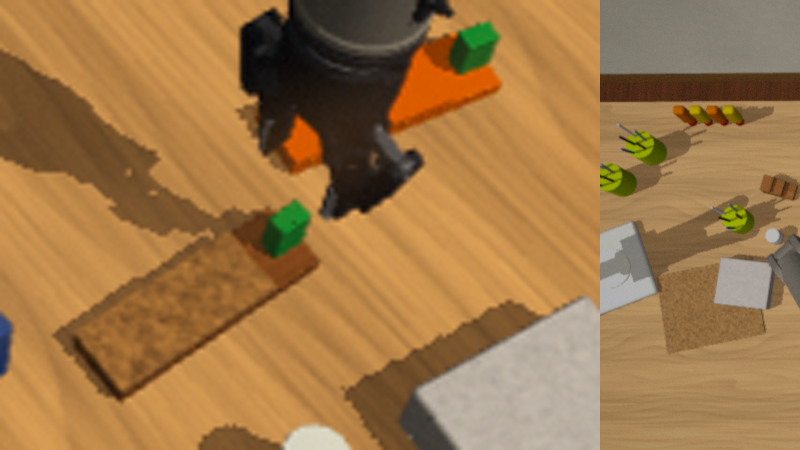

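Request:
{"fn": "move_arm", "kwargs": {"commands": "0.6 0 -0.2 2.3 0 0 0; 0.6 0 0 2.3 0 0 0; 0.6 0 0 2.2 0 0 0; 0.6 0 0 0 0 0 0; 0 0 0 0 0 0 0; 0 0 0 0 0 0 0; 0 0 0 0 0 0 0; 0 0 0 0 0 0 0; 0 0 0 0 0 0 0; 0 0 0 0 0 0 0"}}

```text
t: 2.98
eef_pos: [0.4011, 0.2831, 0.0253]
tool_rot: [0.001, -0.0, 1.0, 0.001]
contact_force: [0.6, -0.1, 7.0]
gripper_width: 0.175
```

Request:
{"fn": "move_arm", "kwargs": {"commands": "0 0 0 -1 0 0 0; 0 0 0 -1 0 0 0; 0 0 0 -1 0 0 0; 0 0 0 0 0 0 0; 0 -0.27 -2.19 0 0 0 0; 0 -0.27 -2.19 0 0 0 0; 0 -0.27 -2.19 0 0 0 0; 0 -0.27 -2.19 0 0 0 0; 0 -0.27 -2.19 0 0 0 0; 0 -0.27 -2.19 0 0 0 0; 0 -0.27 -2.19 0 0 0 0"}}

```text
t: 3.9
eef_pos: [0.4189, 0.1275, 0.0536]
tool_rot: [0.0, -0.0, 1.0, 0.0]
contact_force: [-0.2, 0.1, -1.2]
gripper_width: 0.172
```

Request:
{"fn": "move_arm", "kwargs": {"commands": "0 -0.4 -1.75 0 0 0 0; 0 -0.4 -1.75 0 0 0 0; 0 -0.4 -1.75 0 0 0 0; 0 -0.4 -1.75 0 0 0 0; 0 0 0 0 0 0 -3; 0 0 0 0 0 0 0; 0 0 0 0 0 0 0"}}

```text
t: 4.48
eef_pos: [0.4349, 0.0587, 0.0535]
tool_rot: [0.0, -0.026, 1.0, 0.0]
contact_force: [0.5, 1.0, -0.8]
gripper_width: 0.172
```

Run:
```python
from h import *
a=cam("scene");b=cam("top")
im=cv2.resize(a["img"][200:360,190:430],None,fx=2.5,fy=2.5,interpolation=2); im2=cv2.resize(b["img"][130:290,220:420],None,fx=2.5,fy=2.5,interpolation=2)
cv2.imwrite("pics/s3.png",cv2.resize(np.hstack([im,im2])[:,:,::-1],None,fx=.72,fy=.72,interpolation=3))
```

```text
(no output)
```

View pics/s3.png

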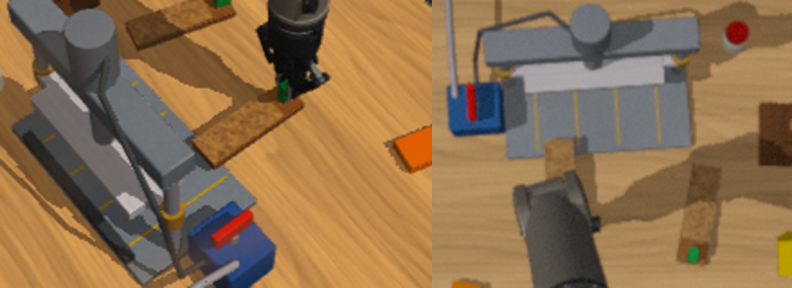

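Request:
{"fn": "move_arm", "kwargs": {"commands": "0 -1.5 0 0 0 0 0; 0 -1.5 0 0 0 0 0; 0 -1.5 0 0 0 0 0; 0 -1.5 0 0 0 0 0; 0 -1.5 0.15 0 0 0 0; 0 -1.5 0 0 0 0 0; 0 -1.5 0 0 0 0 0; 0 -1.5 0 0 0 0 0; 0 -1.5 0 0 0 0 0; 0 -1.0 0 0.6 0 0 0; 0 0 0 0.7 0 0 0; 0 0 0 0 0 0 0"}}

```text
t: 5.58
eef_pos: [0.5807, 0.0685, 0.0399]
tool_rot: [0.001, -0.027, 1.0, 0.0]
contact_force: [3.0, -0.4, 1.4]
gripper_width: 0.172
```

Run:
```python
from h import *
print(bot.get_obs()["contact_force"])
```

```text
[ 2.99335254 -0.44253848  1.3572459 ]
```

Request:
{"fn": "move_arm", "kwargs": {"commands": "0 -0.3 0 0 0 0 0; 0 -0.3 0 0 0 0 0; 0 -0.3 0 0 0 0 0; 0 -0.3 0 0 0 0 0; 0 0 0 0 0 0 0"}}

```text
t: 6.0
eef_pos: [0.5895, 0.0687, 0.0399]
tool_rot: [-0.002, -0.027, 1.0, -0.0]
contact_force: [-5.2, 0.4, 6.6]
gripper_width: 0.171
```

Request:
{"fn": "move_arm", "kwargs": {"commands": "0 -0.2 0 0 0 0 0; 0 -0.2 0 0 0 0 0; 0 -0.1 0 0 0 0 0; 0 0 0 0 0 0 0"}}

```text
t: 6.33
eef_pos: [0.594, 0.0688, 0.0399]
tool_rot: [-0.002, -0.027, 1.0, -0.0]
contact_force: [-5.8, 0.1, 6.9]
gripper_width: 0.177
```

Request:
{"fn": "move_arm", "kwargs": {"commands": "0 -0.2 0 0 0 0 0; 0 -0.2 0 0 0 0 0; 0 -0.2 0 0 0 0 0; 0 0 0 0 0 0 0"}}

```text
t: 6.67
eef_pos: [0.5967, 0.0689, 0.0399]
tool_rot: [-0.005, -0.027, 1.0, -0.0]
contact_force: [-16.5, -0.5, 18.8]
gripper_width: 0.176
```

Request:
{"fn": "move_arm", "kwargs": {"commands": "0 -0.1 0 0 0 0 0; 0 0 0 0 0 0 0; 0.4 0 0 0 0 0 0; 0.4 0 0 0 0 0 0; 0.4 0 0 0 0 0 0; 0.4 0 0 0 0 0 0; 0.4 0 0 -2.5 0 0 0; 0.4 0 0 -2.5 0 0 0; 0.4 4 0 0 0 0 0; 0.4 4 0 0 0 0 0; 0.4 4 0 0 0 0 0; 0.4 3 0 0 0 0 0"}}

```text
t: 7.67
eef_pos: [0.4505, 0.0605, 0.09]
tool_rot: [-0.001, -0.026, 1.0, -0.0]
contact_force: [-0.3, 0.1, -0.3]
gripper_width: 0.398
```

Run:
```python
from h import *
print(bot.get_obs()["eef_pos"])
b=cam("top");a=cam("scene")
for g in blobs(b["img"],"green"): print(np.round(g[:2],1),onz(b,g[0],g[1],.046).round(4),onz(b,g[0],g[1],.061).round(4))
x=b["img"]
cv2.imwrite("pics/t4.png",np.hstack([cv2.resize(x[150:300,230:400],None,fx=3,fy=3,interpolation=2)[:450],cv2.resize(a["img"][220:370,190:290],None,fx=3,fy=3,interpolation=2)])[:,:,::-1])
```

```text
[0.45046355 0.0605451  0.08995099]
[227.2 338.4] [0.1953 0.2515 0.046 ] [0.1958 0.2493 0.061 ]
[364.6 271.2] [ 0.3929 -0.1589  0.046 ] [ 0.3919 -0.1578  0.061 ]
[289.1 204.8] [0.5965 0.0686 0.046 ] [0.5938 0.0679 0.061 ]
```

View pics/t4.png

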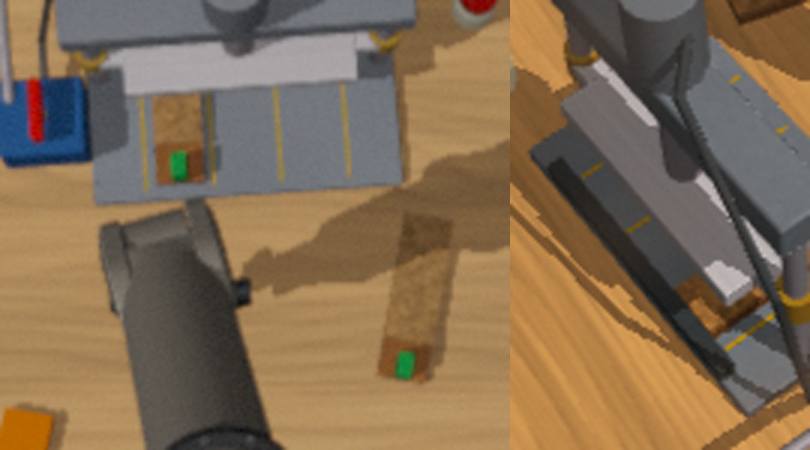

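Request:
{"fn": "move_arm", "kwargs": {"commands": "0.6 0 -3.62 0 0 0 0; 0.6 0 -3.62 0 0 0 0; 0.6 0 -3.62 0 0 0 0; 0.6 0 -3.62 0 0 0 0; 0.6 0 -3.62 0 0 0 0; 0.6 0 -3.62 0 0 0 0; 0.6 3.2 0 0 0 0 0; 0.6 3.2 0 0 0 0 0; 0.6 0 0 0 0 0 4.9; 0.6 0 0 0 0 0 4.9; 0.6 0 0 0 0 0 4.9; 0.6 0 0 0 0 0 0"}}

```text
t: 8.77
eef_pos: [0.4022, -0.1596, 0.0904]
tool_rot: [0.001, 0.103, 0.995, -0.0]
contact_force: [-0.3, -0.5, -0.5]
gripper_width: 0.596
```

Request:
{"fn": "move_arm", "kwargs": {"commands": "0.6 0.4 0 2.2 0 0 0; 0.6 0 0 2.2 0 0 0; 0.6 0 0 2.1 0 0 0; 0.6 0 0 0 0 0 0; 0 0 0 0 0 0 0; 0 0 0 0 0 0 0; 0 0 0 0 0 0 0; 0 0 0 0 0 0 0; 0 0 0 0 0 0 0; 0 0 0 0 0 0 0"}}

```text
t: 9.6
eef_pos: [0.3986, -0.1587, 0.0265]
tool_rot: [0.001, 0.102, 0.995, -0.0]
contact_force: [-1.1, 0.4, 7.7]
gripper_width: 0.169
```

Request:
{"fn": "move_arm", "kwargs": {"commands": "0 0 0 -1 0 0 0; 0 0 0 -1 0 0 0; 0 0 0 -1 0 0 0; 0 0 0 0 0 0 -4.9; 0 0 0 0 0 0 -4.9; 0 0 0 0 0 0 -4.9; 0 -1.29 1.92 0 0 0 0; 0 -1.29 1.92 0 0 0 0; 0 -1.29 1.92 0 0 0 0; 0 -1.29 1.92 0 0 0 0; 0 0 0 0 0 0 0; 0 0 0 0 0 0 0"}}

```text
t: 10.6
eef_pos: [0.4456, -0.0778, 0.0557]
tool_rot: [0.0, -0.028, 1.0, 0.0]
contact_force: [0.1, -0.7, -1.5]
gripper_width: 0.17
```

Run:
```python
from h import *
print(bot.get_obs()["eef_pos"])
b=cam("top");a=cam("scene")
cv2.imwrite("pics/t5.png",np.hstack([cv2.resize(b["img"][150:300,270:430],None,fx=2.5,fy=2.5,interpolation=2),cv2.resize(a["img"][130:280,200:340],None,fx=2.5,fy=2.5,interpolation=2)])[:,:,::-1])
```

```text
[ 0.44563266 -0.07777693  0.05572665]
```

View pics/t5.png

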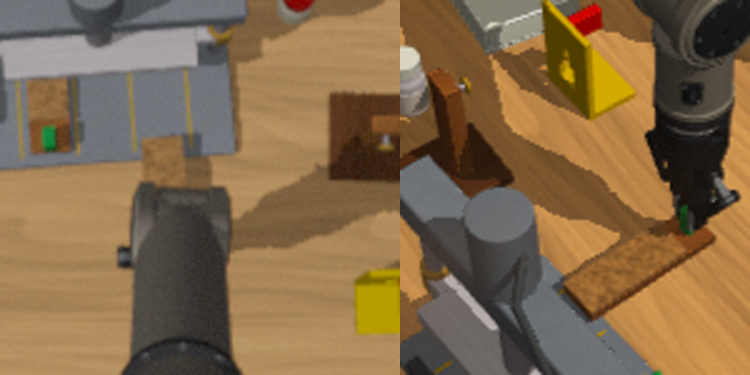

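Request:
{"fn": "move_arm", "kwargs": {"commands": "0 -1.5 0 0 0 0 0; 0 -1.5 0 0 0 0 0; 0 -1.5 0 0 0 0 0; 0 -1.5 0 0 0 0 0; 0 -1.5 -0.1 0 0 0 0; 0 -1.5 0 0 0 0 0; 0 -1.5 0 0 0 0 0; 0 -1.5 0 0 0 0 0; 0 -1.5 0 0 0 0 0; 0 -1.2 0 0.6 0 0 0; 0 0 0 0.8 0 0 0; 0 0 0 0 0 0 0"}}

```text
t: 11.7
eef_pos: [0.5925, -0.0734, 0.0411]
tool_rot: [0.001, -0.026, 1.0, -0.0]
contact_force: [-0.2, -0.8, 1.9]
gripper_width: 0.174
```

Request:
{"fn": "move_arm", "kwargs": {"commands": "0 -0.3 0 0 0 0 0; 0 -0.3 0 0 0 0 0; 0 -0.2 0 0 0 0 0; 0 -0.2 0 0 0 0 0; 0 0 0 0 0 0 0"}}

```text
t: 12.12
eef_pos: [0.5995, -0.0729, 0.0411]
tool_rot: [-0.002, -0.026, 1.0, -0.0]
contact_force: [-4.1, -0.2, 4.3]
gripper_width: 0.174
```

Request:
{"fn": "move_arm", "kwargs": {"commands": "0 -0.2 0.1 0 0 0 0; 0 -0.2 0 0 0 0 0; 0 -0.2 0 0 0 0 0; 0 -0.2 0 0 0 0 0; 0 0 0 0 0 0 0"}}

```text
t: 12.53
eef_pos: [0.6097, -0.0704, 0.0411]
tool_rot: [-0.0, -0.026, 1.0, -0.0]
contact_force: [-2.2, -0.6, 1.2]
gripper_width: 0.171
```

Request:
{"fn": "move_arm", "kwargs": {"commands": "0 -0.2 0 0 0 0 0; 0 -0.2 0 0 0 0 0; 0 0 0 0 0 0 0"}}

```text
t: 12.78
eef_pos: [0.6097, -0.0705, 0.041]
tool_rot: [-0.004, -0.026, 1.0, 0.0]
contact_force: [-14.6, -1.4, 12.8]
gripper_width: 0.174
```

Request:
{"fn": "move_arm", "kwargs": {"commands": "0.4 0 0 0 0 0 0; 0.4 0 0 0 0 0 0; 0.4 0 0 0 0 0 0; 0.4 0 0 0 0 0 0; 0.4 0 0 -2.5 0 0 0; 0.4 0 0 -2.5 0 0 0; 0.4 4 0 0 0 0 0; 0.4 4 0 0 0 0 0; 0.4 4 0 0 0 0 0; 0.4 1 0 -4 0 0 0; 0.4 0 3 -4 0 0 0; 0.4 0 3 -2 0 0 0"}}

```text
t: 13.78
eef_pos: [0.4811, -0.0239, 0.1876]
tool_rot: [0.002, -0.024, 1.0, -0.0]
contact_force: [1.6, 1.0, 0.5]
gripper_width: 0.404
```

Run:
```python
from h import *
print(bot.get_obs()["eef_pos"])
b=cam("top");a=cam("scene")
for n,c in (("t",b),("s",a)):
  for g in blobs(c["img"],"green")+blobs(c["img"],"red"): print(n,np.round(g[:2],1),onz(c,g[0],g[1],.061).round(4))
cv2.imwrite("pics/t6.png",np.hstack([cv2.resize(b["img"][120:220,220:320],None,fx=4,fy=4,interpolation=2),cv2.resize(a["img"][300:400,255:355],None,fx=4,fy=4,interpolation=2)])[:,:,::-1])
cv2.imwrite("pics/t6b.png",np.hstack([cv2.resize(b["img"][140:220,255:375],None,fx=4,fy=4,interpolation=2),cv2.resize(a["img"][240:360,190:270],None,fx=4*2/3,fy=4*2/3,interpolation=2)])[:,:,::-1])
```

```text
[ 0.48112559 -0.0238827   0.18756536]
t [227.3 338.3] [0.1961 0.2491 0.061 ]
t [289.1 204.8] [0.5938 0.0679 0.061 ]
t [434.8 259.9] [ 0.4248 -0.3679  0.061 ]
t [241.4 186.5] [0.6511 0.2132 0.061 ]
t [389.1 147.9] [ 0.7694 -0.2382  0.061 ]
s [301.8 285.2] [0.601  0.0782 0.061 ]
s [466.9 261.1] [0.2134 0.2652 0.061 ]
s [268.6 248.3] [ 0.6068 -0.0628  0.061 ]
s [318.9 326.4] [0.6334 0.1946 0.061 ]
s [180.9 229.7] [ 0.7636 -0.2476  0.061 ]
s [266.7 138.9] [ 0.391  -0.4027  0.061 ]
```

View pics/t6.png

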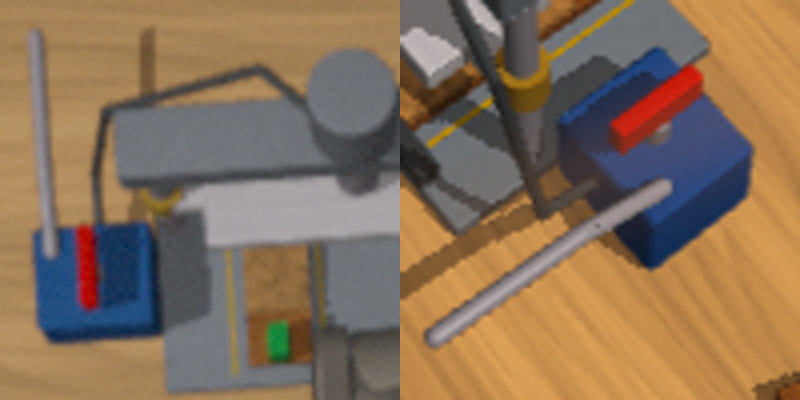

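View pics/t6b.png

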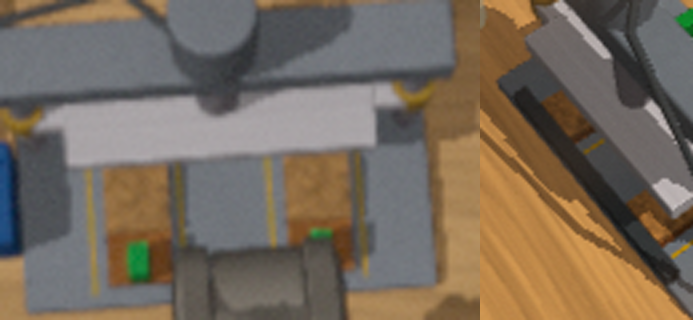

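Run:
```python
from h import *
b=cam("top");a=cam("scene")
print("near",tri(b,(232.3,182.8),a,(321,346.6)),"far",tri(b,(229,128),a,(263.5,384.3)))
print("valve",tri(b,(241.4,186.4),a,(318.9,326.4)), onz(b,241.4,186.4,.111),onz(a,318.9,326.4,.105))
print("screw/bar ends top", onz(b,220+85/4,120+227/4,.111), onz(b,220+91/4,120+308/4,.111))
```

```text
near (array([0.66165745, 0.2406075 , 0.06532186]), np.float64(0.0006209397898537752)) far (array([0.82408802, 0.24946512, 0.09418894]), np.float64(0.00231839779127463))
valve (array([0.64442132, 0.20858254, 0.0956322 ]), np.float64(0.0003794542093469967)) [0.64108957 0.20675689 0.111     ] [0.64755144 0.21218811 0.105     ]
screw/bar ends top [0.67026646 0.20756262 0.111     ] [0.60916695 0.20237218 0.111     ]
```

Request:
{"fn": "move_arm", "kwargs": {"commands": "0.4 0 3.7 0 0 0 0; 0.4 0 3.7 0 0 0 0; 0.4 0 3.7 0 0 0 0; 0.4 0 3.7 0 0 0 0; 0.4 0 3.7 0 0 0 0; 0.4 0 3.7 0 0 0 0; 0.4 -3.5 0 0 0 0 0; 0.4 -3.5 0 0 0 0 0; 0.4 -3.5 0 0 0 0 0; 0.4 -3.5 0 0 0 0 0; 0.4 -3.5 0 0 0 0 0; 0.4 0 0 0 0 0 0"}}

```text
t: 14.98
eef_pos: [0.6498, 0.206, 0.182]
tool_rot: [0.001, -0.024, 1.0, -0.001]
contact_force: [-0.5, -0.4, -0.0]
gripper_width: 0.402
```

Request:
{"fn": "move_arm", "kwargs": {"commands": "0.4 0 0 2 0 0 0; 0.4 0 0 2 0 0 0; 0.4 0 0 0 0 0 0; 0.4 0 0 0 0 0 0"}}

```text
t: 15.32
eef_pos: [0.6428, 0.2074, 0.1423]
tool_rot: [-0.002, -0.026, 1.0, -0.001]
contact_force: [0.2, 0.3, 0.7]
gripper_width: 0.398
```

Request:
{"fn": "move_arm", "kwargs": {"commands": "0.4 0 0 2 0 0 0; 0.4 0 0 2 0 0 0; 0.4 0 0 1.7 0 0 0; 0.4 0 0 0 0 0 0; 0 0 0 0 0 0 0; 0 0 0 0 0 0 0; 0 0 0 0 0 0 0; 0 0 0 0 0 0 0; 0 0 0 0 0 0 0", "force": 40}}

```text
t: 16.07
eef_pos: [0.6449, 0.2086, 0.0893]
tool_rot: [0.001, -0.026, 1.0, 0.0]
contact_force: [0.1, -3.3, 5.6]
gripper_width: 0.147
```

Run:
```python
from h import *
for n in("top","scene"): cv2.imwrite(f"pics/ref_{n}.png",cam(n)["img"][:,:,::-1])
```

Request:
{"fn": "move_arm", "kwargs": {"commands": "0 0 0 0 0 0 -5.2; 0 0 0 0 0 0 -5.2; 0 0 0 0 0 0 -5.2; 0 0 0 0 0 0 -5.2; 0 0 0 0 0 0 -5.2; 0 0 0 0 0 0 0; 0 0 0 0 0 0 0; 0 0 0 0 0 0 0; 0 0 0 0 0 0 0; 0 0 0 0 0 0 0; 0 0 0 0 0 0 0; 0 0 0 0 0 0 0"}}

```text
t: 17.17
eef_pos: [0.645, 0.2081, 0.0893]
tool_rot: [0.001, -0.25, 0.968, -0.0]
contact_force: [-1.8, -3.8, 7.0]
gripper_width: 0.142
```

Run:
```python
from h import *
out=[]
for n,(x,y,w,h) in (("top",(255,140,120,90)),("scene",(190,230,120,90))):
    for im in (cv2.imread(f"pics/ref_{n}.png"),cam(n)["img"][:,:,::-1]): out.append(cv2.resize(im[y:y+h,x:x+w],None,fx=3.2,fy=3.2,interpolation=2))
cv2.imwrite("pics/p7.png",np.vstack([np.hstack(out[:2]),np.hstack(out[2:])]))
```

```text
(no output)
```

View pics/p7.png

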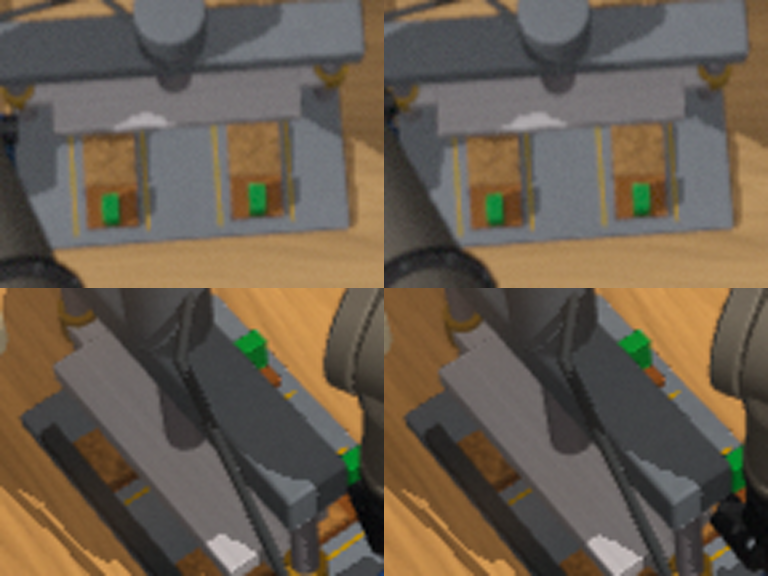

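```bash
cat > pl.py <<'E'
from h import *
ref=cv2.imread("pics/ref_scene.png",0); c=cam("scene"); g=cv2.cvtColor(c["img"],cv2.COLOR_RGB2GRAY)
p=np.float32([[[207.2,255.6]]]); 
# vertical px per metre at that corner
P=onz(c,207.2,255.6,.13); k=(proj(c,P+[0,0,.01])-proj(c,P))[0]*100
H_,W=12,12
best=None
t=ref[242:268,196:226]
for n in range(0,101,2):
    d=-k*n/1000; x0,y0=196+d[0],242+d[1]
    w=cv2.getRectSubPix(g,(30,26),(x0+14.5,y0+12.5)); s=cv2.matchTemplate(w,t,cv2.TM_CCOEFF_NORMED)[0,0]
    if best is None or s>best[1]: best=(n,s)
print("platen drop mm since ref",best,"P",P.round(3),"t",bot.get_obs()["t"])
E
python3 pl.py
```

```text
platen drop mm since ref (6, np.float32(0.9353844)) P [ 0.764 -0.089  0.13 ] t 17.3167
```

Request:
{"fn": "move_arm", "kwargs": {"commands": "0 0 0 0 0 0 0; 0 0 0 0 0 0 0; 0 0 0 0 0 0 0; 0 0 0 0 0 0 0; 0 0 0 0 0 0 0; 0 0 0 0 0 0 0; 0 0 0 0 0 0 0; 0 0 0 0 0 0 0; 0 0 0 0 0 0 0; 0 0 0 0 0 0 0; 0 0 0 0 0 0 0; 0 0 0 0 0 0 0"}}

```text
t: 18.32
eef_pos: [0.6451, 0.2081, 0.0893]
tool_rot: [0.001, -0.25, 0.968, -0.0]
contact_force: [-0.8, -3.7, 6.9]
gripper_width: 0.144
```

```bash
python3 pl.py
```

```text
platen drop mm since ref (16, np.float32(0.8331957)) P [ 0.764 -0.089  0.13 ] t 18.3667
```

Request:
{"fn": "move_arm", "kwargs": {"commands": "0 0 0 0 0 0 0; 0 0 0 0 0 0 0; 0 0 0 0 0 0 0; 0 0 0 0 0 0 0; 0 0 0 0 0 0 0; 0 0 0 0 0 0 0; 0 0 0 0 0 0 0; 0 0 0 0 0 0 0; 0 0 0 0 0 0 0; 0 0 0 0 0 0 0; 0 0 0 0 0 0 0; 0 0 0 0 0 0 0"}}

```text
t: 19.37
eef_pos: [0.645, 0.2081, 0.0893]
tool_rot: [0.001, -0.25, 0.968, -0.0]
contact_force: [-1.3, -4.4, 5.7]
gripper_width: 0.143
```

Request:
{"fn": "move_arm", "kwargs": {"commands": "0 0 0 0 0 0 0; 0 0 0 0 0 0 0; 0 0 0 0 0 0 0; 0 0 0 0 0 0 0; 0 0 0 0 0 0 0; 0 0 0 0 0 0 0; 0 0 0 0 0 0 0; 0 0 0 0 0 0 0; 0 0 0 0 0 0 0; 0 0 0 0 0 0 0; 0 0 0 0 0 0 0; 0 0 0 0 0 0 0"}}

```text
t: 20.37
eef_pos: [0.6451, 0.2081, 0.0893]
tool_rot: [0.001, -0.25, 0.968, -0.0]
contact_force: [-1.2, -3.9, 6.2]
gripper_width: 0.141
```

```bash
python3 pl.py
```

```text
platen drop mm since ref (38, np.float32(0.7713633)) P [ 0.764 -0.089  0.13 ] t 20.4167
```

Request:
{"fn": "move_arm", "kwargs": {"commands": "0 0 0 0 0 0 0; 0 0 0 0 0 0 0; 0 0 0 0 0 0 0; 0 0 0 0 0 0 0; 0 0 0 0 0 0 0; 0 0 0 0 0 0 0; 0 0 0 0 0 0 0; 0 0 0 0 0 0 0; 0 0 0 0 0 0 0; 0 0 0 0 0 0 0; 0 0 0 0 0 0 0; 0 0 0 0 0 0 0"}}

```text
t: 21.42
eef_pos: [0.645, 0.2081, 0.0893]
tool_rot: [0.001, -0.25, 0.968, -0.0]
contact_force: [-1.2, -3.9, 6.0]
gripper_width: 0.14
```

Request:
{"fn": "move_arm", "kwargs": {"commands": "0 0 0 0 0 0 0; 0 0 0 0 0 0 0; 0 0 0 0 0 0 0; 0 0 0 0 0 0 0; 0 0 0 0 0 0 0; 0 0 0 0 0 0 0; 0 0 0 0 0 0 0; 0 0 0 0 0 0 0; 0 0 0 0 0 0 0; 0 0 0 0 0 0 0; 0 0 0 0 0 0 0; 0 0 0 0 0 0 0"}}

```text
t: 22.42
eef_pos: [0.645, 0.2081, 0.0893]
tool_rot: [0.001, -0.25, 0.968, -0.0]
contact_force: [-0.7, -4.6, 5.9]
gripper_width: 0.144
```

Request:
{"fn": "move_arm", "kwargs": {"commands": "0 0 0 0 0 0 0; 0 0 0 0 0 0 0; 0 0 0 0 0 0 0; 0 0 0 0 0 0 0; 0 0 0 0 0 0 0; 0 0 0 0 0 0 0; 0 0 0 0 0 0 0; 0 0 0 0 0 0 0; 0 0 0 0 0 0 0; 0 0 0 0 0 0 0; 0 0 0 0 0 0 0; 0 0 0 0 0 0 0"}}

```text
t: 23.42
eef_pos: [0.645, 0.2081, 0.0892]
tool_rot: [0.001, -0.25, 0.968, -0.0]
contact_force: [-1.2, -4.2, 5.0]
gripper_width: 0.144
```

```bash
python3 pl.py
```

```text
platen drop mm since ref (64, np.float32(0.69900703)) P [ 0.764 -0.089  0.13 ] t 23.4667
```

Request:
{"fn": "move_arm", "kwargs": {"commands": "0 0 0 0 0 0 0; 0 0 0 0 0 0 0; 0 0 0 0 0 0 0; 0 0 0 0 0 0 0; 0 0 0 0 0 0 0; 0 0 0 0 0 0 0; 0 0 0 0 0 0 0; 0 0 0 0 0 0 0; 0 0 0 0 0 0 0; 0 0 0 0 0 0 0; 0 0 0 0 0 0 0; 0 0 0 0 0 0 0"}}

```text
t: 24.47
eef_pos: [0.6451, 0.2081, 0.0893]
tool_rot: [0.001, -0.25, 0.968, -0.0]
contact_force: [-1.5, -4.7, 6.5]
gripper_width: 0.145
```

Request:
{"fn": "move_arm", "kwargs": {"commands": "0 0 0 0 0 0 0; 0 0 0 0 0 0 0; 0 0 0 0 0 0 0; 0 0 0 0 0 0 0; 0 0 0 0 0 0 0; 0 0 0 0 0 0 0; 0 0 0 0 0 0 0; 0 0 0 0 0 0 0; 0 0 0 0 0 0 0; 0 0 0 0 0 0 0; 0 0 0 0 0 0 0; 0 0 0 0 0 0 0"}}

```text
t: 25.47
eef_pos: [0.6451, 0.2081, 0.0893]
tool_rot: [0.001, -0.25, 0.968, -0.0]
contact_force: [-0.8, -3.5, 7.2]
gripper_width: 0.142
```

```bash
python3 pl.py
python3 - <<'E'
from h import *
out=[]
for n,(x,y,w,h) in (("top",(255,140,120,90)),("scene",(190,230,120,90))):
    out.append(cv2.resize(cam(n)["img"][y:y+h,x:x+w],None,fx=3.2,fy=3.2,interpolation=2))
cv2.imwrite("pics/p8.png",np.hstack(out)[:,:,::-1])
E
```

```text
platen drop mm since ref (64, np.float32(0.6980238)) P [ 0.764 -0.089  0.13 ] t 25.5167
```

View pics/p8.png

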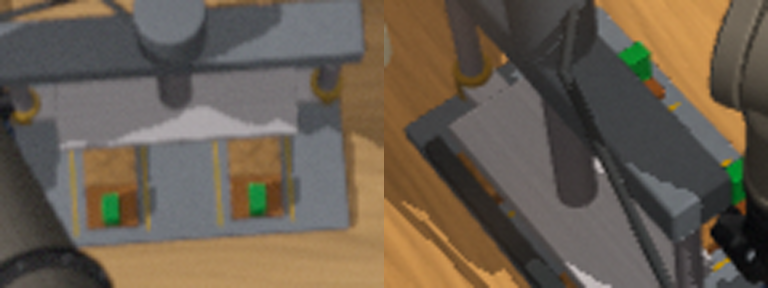

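Request:
{"fn": "move_arm", "kwargs": {"commands": "0 0 0 0 0 0 5.2; 0 0 0 0 0 0 5.2; 0 0 0 0 0 0 5.2; 0 0 0 0 0 0 5.2; 0 0 0 0 0 0 5.2; 0 0 0 0 0 0 2; 0 0 0 0 0 0 0; 0 0 0 0 0 0 0"}}

```text
t: 26.28
eef_pos: [0.645, 0.2086, 0.0893]
tool_rot: [0.001, -0.01, 1.0, -0.0]
contact_force: [-1.1, -4.2, 6.9]
gripper_width: 0.144
```

Request:
{"fn": "move_arm", "kwargs": {"commands": "0.4 0 0 0 0 0 0; 0.4 0 0 0 0 0 0; 0.4 0 0 0 0 0 0; 0.4 0 0 -2 0 0 0; 0.4 0 0 -3 0 0 0; 0.4 0 0 -4 0 0 0; 0.4 4 0 -1 0 0 0; 0.4 4 0 0 0 0 0; 0.4 4 0 0 0 0 0; 0.4 4 0 0 0 0 0; 0.4 0 -4 0 0 0 0; 0.4 0 -4 0 0 0 0"}}

```text
t: 27.28
eef_pos: [0.483, 0.1286, 0.188]
tool_rot: [0.0, -0.013, 1.0, 0.001]
contact_force: [1.2, -1.5, -0.4]
gripper_width: 0.399
```

```bash
python3 pl.py
python3 - <<'E'
from h import *
print(bot.get_obs()["eef_pos"])
b=cam("top");a=cam("scene")
im=b["img"]
for n,c in (("t",b),("s",a)):
  for g in blobs(c["img"],"red"): print(n,np.round(g[:2],1),g[3],onz(c,g[0],g[1],.111).round(4))
h=cv2.minAreaRect
cv2.imwrite("pics/p9.png",np.hstack([cv2.resize(im[170:220,220:260],None,fx=8,fy=8,interpolation=2),cv2.resize(im[180:300,395:470],None,fx=400/120,fy=400/120,interpolation=2),cv2.resize(a["img"][110:180,225:305],None,fx=400/70,fy=400/70,interpolation=2)])[:,:,::-1][:, :800+250])
E
python3 -c "
import cv2;i=cv2.imread('pics/p9.png');print(i.shape)"
```

```text
platen drop mm since ref (64, np.float32(0.5742537)) P [ 0.764 -0.089  0.13 ] t 27.3333
[0.48426891 0.11695819 0.18763999]
t [434.7 259.7] ((434.719482421875, 259.9756164550781), (12.25790023803711, 3.644240617752075), 83.6598129272461) [ 0.4211 -0.3582  0.111 ]
t [241.4 186.1] ((241.0, 186.5), (19.0, 4.0), 90.0) [0.6419 0.2067 0.111 ]
t [389.1 147.8] ((389.25006103515625, 147.75001525878906), (11.31370735168457, 12.020814895629883), 45.0) [ 0.7561 -0.2324  0.111 ]
s [318.8 326.5] ((318.780029296875, 326.5400085449219), (8.199999809265137, 26.600000381469727), 53.13010025024414) [0.6497 0.2146 0.111 ]
s [179.7 229.3] ((180.3000030517578, 229.60000610351562), (11.70042896270752, 6.008327960968018), 18.434947967529297) [ 0.7761 -0.2124  0.111 ]
s [266.7 138.9] ((267.2793884277344, 139.13232421875), (9.432422637939453, 12.347898483276367), 59.036251068115234) [ 0.417  -0.3579  0.111 ]
(400, 1027, 3)
```

Run:
```python
import cv2;i=cv2.imread('pics/p9.png');cv2.imwrite('pics/p9c.png',cv2.resize(i[:,320:],None,fx=1.13,fy=1.13,interpolation=2))
```

```text
(no output)
```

View pics/p9c.png

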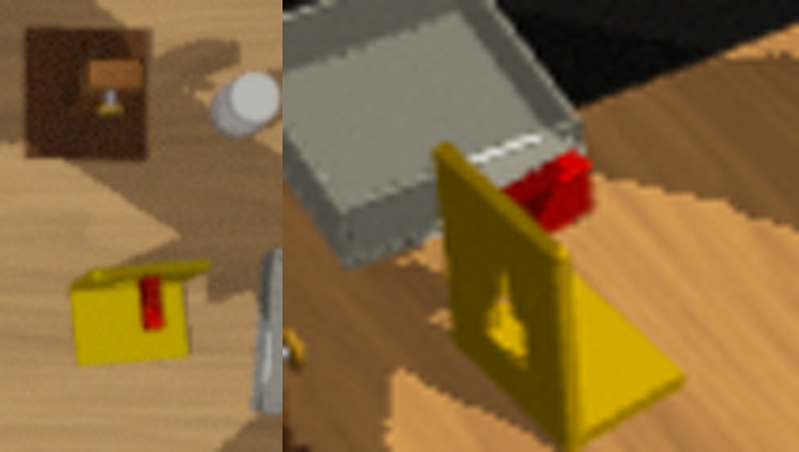

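Run:
```python
from h import *
b=cam("top");a=cam("scene")
print("cam",ray(b,0,0)[0])
f=lambda x,y,z: onz(b,395+x/3.767,180+y/3.767,z)
yaw=lambda l,r: np.degrees(np.arctan2((l-r)[1],(l-r)[0]))-90
L,R=f(79,363,.008),f(188,353,.008); print("foot front",L,R,np.linalg.norm(L-R),yaw(L,R))
l,r=f(92,272,.125),f(209,262,.125); print("plate top back edge",l,r,np.linalg.norm(l-r),yaw(l,r),(l+r)/2)
print("fin",f(152,279,.125),f(153,328,.125), "blob",onz(b,434.7,259.7,.12),"tri",tri(b,(434.7,259.7),a,(266.7,138.9)))
Ll=f(72,290,.008); print("foot left rear",Ll,Ll-L)
g=blobs(b["img"],"red"); k=min(g,key=lambda q:abs(q[0]-434.7)); pts=k[4][:,0]; print(pts.min(0),pts.max(0)); print(cv2.fitLine(k[4],2,0,.01,.01).ravel())
# post
for u in ((88,62),(143,62),(143,86),(90,86)): print("post",f(*u,.15))
print("head",f(110,107,.13), tri(b,(395+110/3.767,180+107/3.767),a,(226,163.6)))
```

```text
cam [ 0.26666529 -0.02269315  1.91156041]
foot front [ 0.37897128 -0.31868338  0.008     ] [ 0.3867203  -0.40744049  0.008     ] 0.08909473676336414 4.989611866732346
plate top back edge [ 0.4417427  -0.31225089  0.125     ] [ 0.44904462 -0.4021232   0.125     ] 0.09016845733537827 4.644946154454146 [ 0.44539366 -0.35718705  0.125     ]
fin [ 0.43614887 -0.35805335  0.125     ] [ 0.39855241 -0.35768775  0.125     ] blob [ 0.42027178 -0.35662177  0.12      ] tri (array([ 0.41958959, -0.35668489,  0.1139716 ]), np.float64(0.003146933317793898))
foot left rear [ 0.43852512 -0.31451031  0.008     ] [0.05955384 0.00417306 0.        ]
[433 254] [437 266]
[6.4738698e-02 9.9790227e-01 4.3468967e+02 2.5979309e+02]
post [ 0.60075384 -0.30942749  0.15      ]
post [ 0.6005394  -0.35148676  0.15      ]
post [ 0.5818896  -0.35093636  0.15      ]
post [ 0.58209306 -0.31046391  0.15      ]
head [ 0.56913468 -0.32872428  0.13      ] (array([ 0.56927907, -0.3289812 ,  0.12594157]), np.float64(0.0013619731750497705))
```

Request:
{"fn": "move_arm", "kwargs": {"commands": "0.5 0 -3.94 0 0 0 0; 0.5 0 -3.94 0 0 0 0; 0.5 0 -3.94 0 0 0 0; 0.5 0 -3.94 0 0 0 0; 0.5 0 -3.94 0 0 0 0; 0.5 0 -3.94 0 0 0 0; 0.5 0 -3.94 0 0 0 0; 0.5 0 -3.94 0 0 0 0; 0.5 0 -3.94 0 0 0 0; 0.5 0 -3.94 0 0 0 0; 0.5 0 -3.94 0 0 0 0; 0.5 0 -3.94 0 0 0 0"}}

```text
t: 28.53
eef_pos: [0.4952, -0.3472, 0.1874]
tool_rot: [0.0, -0.01, 1.0, 0.0]
contact_force: [1.1, 0.4, -0.3]
gripper_width: 0.497
```

Request:
{"fn": "move_arm", "kwargs": {"commands": "0.5 3.9 0 0 0 0 -3.3; 0.5 3.9 0 0 0 0 0; 0.5 0 0 0 0 0 0; 0.5 0 0 0 0 0 0"}}

```text
t: 28.87
eef_pos: [0.415, -0.3501, 0.1873]
tool_rot: [-0.0, -0.037, 0.999, 0.0]
contact_force: [0.9, 0.2, -0.0]
gripper_width: 0.499
```

Run:
```python
from h import *
o=bot.get_obs();print(o["eef_pos"],o["tool_rot"])
for n in("top","scene"):
  c=cam(n)
  for g in blobs(c["img"],"red"): print(n,np.round(g[:3],1),onz(c,g[0],g[1],.115).round(4))
```

```text
[ 0.41495519 -0.35014724  0.1872509 ] [-3.92149212e-04 -3.67457685e-02  9.99324463e-01  4.60955871e-04]
top [241.4 186.1  56.5] [0.6411 0.2062 0.115 ]
top [389.  147.9 101. ] [ 0.7548 -0.2317  0.115 ]
scene [318.7 326.6 184.5] [0.6513 0.2163 0.115 ]
scene [178.8 229.   21.5] [ 0.7784 -0.2113  0.115 ]
scene [266.6 138.8  79.5] [ 0.4192 -0.3549  0.115 ]
```

Request:
{"fn": "move_arm", "kwargs": {"commands": "0.5 -0.25 -0.85 0 0 0 -0.6; 0.5 0 0 3.2 0 0 0; 0.5 0 0 3.2 0 0 0; 0.5 0 0 3.3 0 0 0; 0.5 0 0 0 0 0 0; 0 0 0 0 0 0 0; 0 0 0 0 0 0 0; 0 0 0 0 0 0 0; 0 0 0 0 0 0 0; 0 0 0 0 0 0 0; 0 0 0 0 0 0 0", "force": 70}}

```text
t: 29.88
eef_pos: [0.42, -0.359, 0.092]
tool_rot: [0.001, -0.043, 0.999, -0.001]
contact_force: [0.1, 1.3, 5.8]
gripper_width: 0.155
```

Request:
{"fn": "move_arm", "kwargs": {"commands": "0 0 0 -2.1 0 0 0; 0 0 0 -2.1 0 0 0; 0 0 0 -2.1 0 0 0; 0 0 0 -2.2 0 0 0; 0 0 0 0 0 0 3.2; 0 0 0 0 0 0 3.2; 0 -1.98 0.855 0 0 0 0; 0 -1.98 0.855 0 0 0 0; 0 -1.98 0.855 0 0 0 0; 0 -1.98 0.855 0 0 0 0; 0 0 0 0 0 0 0; 0 0 0 0 0 0 0"}}

```text
t: 30.88
eef_pos: [0.5001, -0.3253, 0.1754]
tool_rot: [-0.0, 0.012, 1.0, 0.0]
contact_force: [-1.0, 0.3, -3.2]
gripper_width: 0.152
```

Run:
```python
from h import *
o=bot.get_obs();print(o["eef_pos"],o["tool_rot"])
b=cam("top");a=cam("scene")
cv2.imwrite("pics/p10.png",np.hstack([cv2.resize(b["img"][180:280,380:480],None,fx=4,fy=4,interpolation=2),cv2.resize(a["img"][120:220,180:280],None,fx=4,fy=4,interpolation=2)])[:,:,::-1])
```

```text
[ 0.50009007 -0.32525546  0.17542982] [-7.95316035e-05  1.15261902e-02  9.99933545e-01  2.15154330e-04]
```

View pics/p10.png

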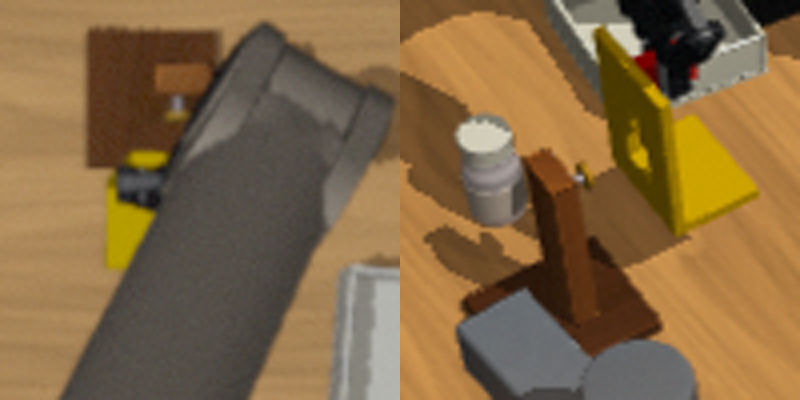

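```bash
python3 - <<'E'
from h import *
from scipy.spatial.transform import Rotation as Ro
a=cam("scene");o=bot.get_obs();q=o["tool_rot"];R=Ro.from_quat(q[[1,2,3,0]]).as_matrix()
x=-R[:,0];y=R[:,1];z=-R[:,2]
print("yaw",np.degrees(np.arctan2(x[1],x[0])),"pitch z of x",x[2])
for off in (.0245,.0275,.0305):
    O=o["eef_pos"]+off*x-.092*z
    P=[O+yy*y+zz*z for yy,zz in((-.045,.125),(-.045,0),(.045,.125),(.045,0),(0,.045),(0,.084),(0,.03))]
    print(off,((proj(a,P)-[180,120])*4+[400,0]).round(0).tolist())
f=lambda w:((proj(a,w)-[180,120])*4+[400,0]).round(0).tolist()
print("head",f([[.5675,-.3287,.13]]),"post top", f([[.582,-.309,.15],[.582,-.349,.15],[.6015,-.31,.15]]))
E
python3 - <<'E'
import cv2
i=cv2.imread('pics/p10.png')[0:260,520:780];cv2.imwrite('pics/p10b.png',cv2.resize(i,None,fx=2.3,fy=2.3,interpolation=2))
E
```

```text
yaw -1.5619690415134557 pitch z of x -0.001079193247585268
0.0245 [[598.0, 20.0], [616.0, 150.0], [665.0, 100.0], [680.0, 228.0], [642.0, 144.0], [637.0, 104.0], [644.0, 159.0]]
0.0275 [[594.0, 22.0], [613.0, 152.0], [661.0, 101.0], [676.0, 230.0], [638.0, 146.0], [633.0, 105.0], [640.0, 161.0]]
0.0305 [[590.0, 24.0], [609.0, 154.0], [658.0, 103.0], [673.0, 232.0], [635.0, 148.0], [629.0, 107.0], [637.0, 163.0]]
head [[585.0, 169.0]] post top [[578.0, 175.0], [548.0, 140.0], [552.0, 187.0]]
```

View pics/p10b.png

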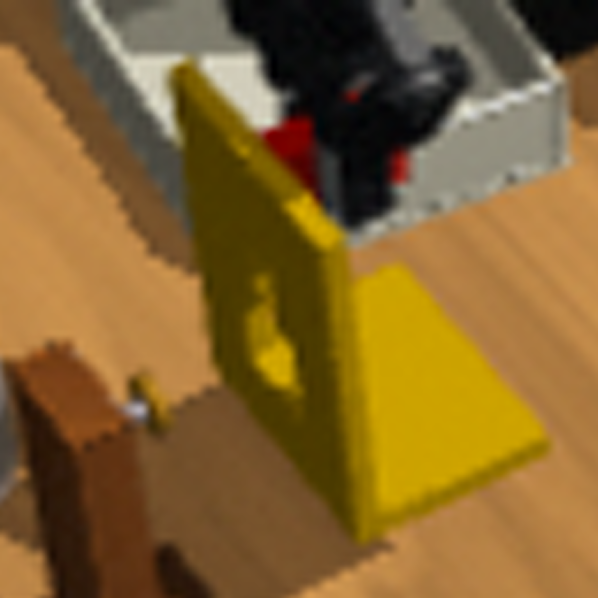

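Request:
{"fn": "move_arm", "kwargs": {"commands": "0 -1.2 -0.15 -0.2 0 0 0; 0 -1.2 0 0 0 0 0; 0 -0.8 0 0 0 0 0; 0 -0.5 0 0 0 0 0; 0 -0.5 0 0 0 0 0; 0 0 0 0 0 0 0; 0 0 0 0 0 0 0"}}

```text
t: 31.62
eef_pos: [0.5407, -0.3291, 0.1774]
tool_rot: [-0.0, 0.013, 1.0, 0.0]
contact_force: [-0.3, -0.8, -2.4]
gripper_width: 0.155
```

Request:
{"fn": "move_arm", "kwargs": {"commands": "0 -0.3 0 0 0 0 0; 0 -0.3 0 0 0 0 0; 0 -0.3 0 0 0 0 0; 0 -0.2 0 0 0 0 0; 0 0 0 0 0 0 0; 0 0 0 0 0 0 0"}}

```text
t: 32.12
eef_pos: [0.5522, -0.3292, 0.1775]
tool_rot: [-0.0, 0.013, 1.0, 0.0]
contact_force: [0.2, -0.4, -2.5]
gripper_width: 0.153
```

Request:
{"fn": "move_arm", "kwargs": {"commands": "0 -0.1 0.08 0 0 0 0; 0 -0.1 0 0 0 0 0; 0 -0.1 0 0 0 0 0; 0 -0.1 0 0 0 0 0; 0 0 0 0 0 0 0; 0 0 0 0 0 0 0"}}

```text
t: 32.62
eef_pos: [0.5546, -0.3286, 0.1774]
tool_rot: [-0.002, 0.013, 1.0, 0.0]
contact_force: [-3.9, 0.5, 1.0]
gripper_width: 0.152
```

Request:
{"fn": "move_arm", "kwargs": {"commands": "0 0.25 0 0 0 0 0; 0 0 0 0.7 0 0 0; 0 0 0 0.7 0 0 0; 0 0 0 0.7 0 0 0; 0 0 0 0.6 0 0 0; 0 0 0 0.4 0 0 0; 0 0 0 0 0 0 0; 0 0 0 0 0 0 0"}}

```text
t: 33.28
eef_pos: [0.5536, -0.3284, 0.1462]
tool_rot: [-0.0, 0.013, 1.0, 0.0]
contact_force: [-0.8, 0.2, -3.4]
gripper_width: 0.153
```

Request:
{"fn": "move_arm", "kwargs": {"commands": "0 0 0 0.2 0 0 0; 0 0 0 0.1 0 0 0; 0 0 0 0.1 0 0 0; 0 0 0 0.1 0 0 0; 0 0 0 0 0 0 0; 0 0 0 0 0 0 0"}}

```text
t: 33.78
eef_pos: [0.5537, -0.3285, 0.1417]
tool_rot: [0.0, 0.013, 1.0, 0.0]
contact_force: [-0.0, 0.1, -2.6]
gripper_width: 0.151
```

Request:
{"fn": "move_arm", "kwargs": {"commands": "0 0 0 0.1 0 0 0; 0 0 0 0.1 0 0 0; 0 0 0 0.1 0 0 0; 0 0 0 0 0 0 0; 0 0 0 0 0 0 0"}}

```text
t: 34.2
eef_pos: [0.5538, -0.3287, 0.1409]
tool_rot: [0.001, 0.013, 1.0, 0.0]
contact_force: [-6.3, 2.6, 12.4]
gripper_width: 0.152
```

Run:
```python
from h import *
o=bot.get_obs();print(o["eef_pos"],o["contact_force"])
a=cam("scene");b=cam("top")
cv2.imwrite("pics/p11.png",np.hstack([cv2.resize(a["img"][120:220,180:280],None,fx=4,fy=4,interpolation=2),cv2.resize(b["img"][180:280,380:480],None,fx=4,fy=4,interpolation=2)])[:,:,::-1])
```

```text
[ 0.55382555 -0.3287111   0.14090047] [-6.26994564  2.62424964 12.39886141]
```

View pics/p11.png

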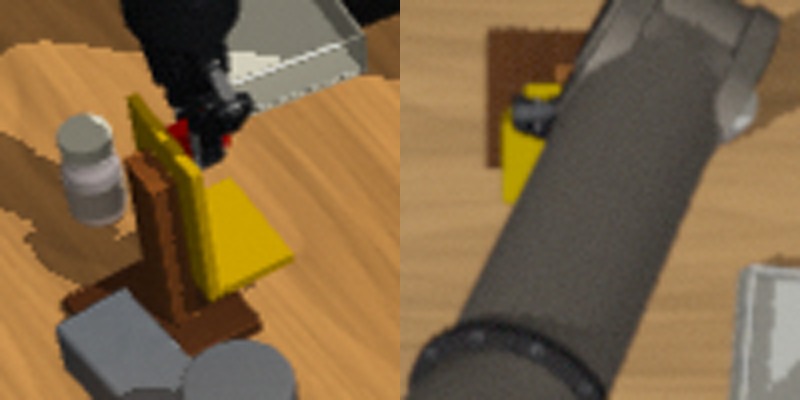

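Request:
{"fn": "move_arm", "kwargs": {"commands": "0 0 0 -0.15 0 0 0; 0 0 0 0 0 0 0; 0.15 0 0 0 0 0 0; 0.25 0 0 0 0 0 0; 0.4 0 0 0 0 0 0; 0.4 0 0 0 0 0 0; 0.4 0 0 0 0 0 0; 0.4 0 0 -2 0 0 0; 0.4 0 0 -3 0 0 0; 0.4 0 0 -3 0 0 0; 0.4 2 0 -2 0 0 0; 0.4 3 0 0 0 0 0"}}

```text
t: 35.3
eef_pos: [0.508, -0.3279, 0.2447]
tool_rot: [0.004, 0.011, 1.0, -0.002]
contact_force: [0.7, -1.3, -0.2]
gripper_width: 0.402
```

Request:
{"fn": "move_arm", "kwargs": {"commands": "0.4 2 3 0 0 0 0; 0.4 0 4 0 0 0 0; 0.4 0 4 0 0 0 0; 0.4 0 4 0 0 0 0; 0.4 0 4 0 0 0 0; 0.4 0 4 0 0 0 0; 0.4 0 4 0 0 0 0; 0.4 0 0 0 0 0 0; 0.4 0 0 0 0 0 0"}}

```text
t: 36.05
eef_pos: [0.4909, -0.0542, 0.2402]
tool_rot: [0.0, 0.01, 1.0, 0.0]
contact_force: [-0.6, -1.0, -0.2]
gripper_width: 0.399
```

```bash
python3 pl.py
python3 - <<'E'
from h import *
o=bot.get_obs();print(o["eef_pos"],o["contact_force"])
a=cam("scene");b=cam("top")
for n,c in (("t",b),("s",a)):
  for g in blobs(c["img"],"red")+blobs(c["img"],"green"): print(n,np.round(g[:3],1),onz(c,g[0],g[1],.17 if abs(g[0]-430)<30 else .111).round(4))
A=cv2.resize(a["img"][120:340,180:350],None,fx=2.6,fy=2.6,interpolation=2);B=cv2.resize(b["img"][130:280,220:470],None,fx=1.4,fy=1.4,interpolation=2)
B=cv2.copyMakeBorder(B,0,572-B.shape[0],0,0,0); B[215:515]=cv2.resize(b["img"][180:280,400:500],(350,300),interpolation=2)
cv2.imwrite("pics/p12.png",np.hstack([A,B])[:,:,::-1])
E
```

```text
platen drop mm since ref (64, np.float32(0.5730629)) P [ 0.764 -0.089  0.13 ] t 36.1
[ 0.49069675 -0.05637002  0.24013745] [ 0.04031253 -0.20001606  0.19291734]
t [426.5 211.9  35.5] [ 0.5522 -0.3281  0.17  ]
t [241.4 186.3  55.5] [0.6415 0.2068 0.111 ]
t [389.1 147.8  98.5] [ 0.7559 -0.2325  0.111 ]
t [227.3 338.4  29.5] [0.1978 0.2416 0.111 ]
t [289.  204.9  31.5] [0.5847 0.0656 0.111 ]
s [318.7 326.6 185.5] [0.6501 0.2147 0.111 ]
s [180.4 228.9  25.5] [ 0.7739 -0.2125  0.111 ]
s [230.1 152.1 107.5] [ 0.5307 -0.3731  0.111 ]
s [301.8 285.2  82. ] [0.6183 0.103  0.111 ]
s [466.9 261.1  62. ] [0.2467 0.2822 0.111 ]
s [268.6 248.3  61. ] [ 0.6239 -0.0322  0.111 ]
```

Run:
```python
from h import *
a=cam("scene");b=cam("top")
print("fin",tri(b,(426.5,211.9),a,(230.1,152.1)))
i0=cv2.imread("pics/scene0.png")[:,:,::-1]; t0=cv2.imread("pics/top0.png")[:,:,::-1]
for n,x,y,u in (("scene",i0,a["img"],318.7),("top",t0,b["img"],241.4)):
  for im in (x,y):
    k=min(blobs(np.ascontiguousarray(im),"red"),key=lambda g:abs(g[0]-u)); l=cv2.fitLine(k[4],2,0,.01,.01).ravel(); print("valve bar",n,round(np.degrees(np.arctan2(l[1],l[0])),1))
ys=[g for g in blobs(a["img"],"yellow",10) if abs(g[0]-230)<40]
print([(np.round(g[:3],1),g[3]) for g in ys])
print(bot.hand_in())
```

```text
fin (array([ 0.55268776, -0.32883541,  0.16111291]), np.float64(0.002537455101401161))
valve bar scene -38.8
valve bar scene -38.8
valve bar top 86.8
valve bar top 86.2
[(array([240.2, 176.7, 232. ]), ((239.04095458984375, 177.04916381835938), (25.735414505004883, 13.059762001037598), 50.194427490234375))]
the job is handed in; nothing more can be done
None
```

I did all three steps in the order asked and handed the job in at about 36 s of the 208 s allowed.

- **Boards:** I found two cork-faced boards. They are in the left and right bays, pushed until I felt the back stop at 15–17 N, handles towards the robot. Pictures showed both against the stop bar.
- **Press plate:** I opened the valve about 0.45 rad, and the plate sank at roughly 10–12 mm/s. It stopped after about 64 mm of measured travel and did not move again. The total should be near the expected 80 mm, but I did not measure where it started. After closing, the valve bar's angle matched the start to within 0.6°.
- **Sign:** It was knocked aside during the run, so I measured it again before gripping it. When I lowered it on the screw, it met resistance 0.6 mm below the expected seat height. After release, the red fin measured (0.553, -0.329, 0.161) m, which fits a sign hanging properly.

**Checks that failed or disagreed:**
- The last picture, of the finished scene, was refused because I had used all 16 views. The final state is confirmed only by measurements from the camera images, not by eye.
- The scene camera read heights about 3–4 mm low. I used the given screw height instead.
- The plate tracker's match score fell to 0.57 by the end, so the 64 mm is approximate.

I did not deliberately touch the orange look-alike or the other things on the bench. I did not compare all their positions before and after.

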